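# Fit the keyed rotor and clamp collar to the slide spinner

## Task

Get the slide spinner ready: draw the bar-shaped rotor by its protruding end straight out from under the riser until it is wholly clear in front of it, lay it flat on the open bench, let go, and take it afresh by its square hub. Turn it until the flat in its bore meets the flat on the spinner's spindle and set it fully home on its seat, then key the clamp collar on above it in the same way, fully down on the hub, and let go. Leave the other things on the bench where they are.

Things in the scene. Friction and masses are not known exactly. Their poses are not given: they have to be found in the camera images.
- rotor_hub (a point): Aluminium rotor, a bar 190 mm long (its x), lying flat, 0.2 to 0.45 kg. Amid it a square hub 52 x 52 mm, 36 mm high, on the same underside as the wings (44 mm wide, 12 mm thick, slide seats on top to 15 mm). This point: hub's centre, 18 mm above the underside; z up. It starts with hub and +x wing under the riser, 60 to 70 mm of the -x wing sticking out at the front
- rotor_bore (a point): Centre of the hub's top, 36 mm above the rotor's underside; axes as the rotor's. A D-shaped bore goes right through the hub along z here: radius 16 mm, with one flat 10 mm from the axis, on the -x side (the wing that sticks out at first). A dark stud 10 mm across, 8 mm high, on the -x wing close to the hub marks the flat's side
- rotor_end (a point): Point on the rotor's -x wing, 75 mm from the hub's axis, 20 mm from that wing's tip, 6 mm above the underside, where the wing (44 mm wide, 12 mm thick) sticks out and can be pinched across its width; axes as the rotor's
- collar_mid (a point): Steel clamp collar, an oblong block 72 mm (its x) by 50 mm (its y), 36 mm high, 0.2 to 0.4 kg, with a D-shaped bore right through along z like the rotor's (radius 16 mm, flat 10 mm from the axis on its -x side; a small low dot on top marks that side). This point: its centre, half-way up, on the bore's axis. It lies flat on the bench on the robot's right among other things
- spinner_seat (a point): Slide spinner, fixed: a round white bowl, outside 230 mm across, rim 85 mm above the bench, inside 216 mm across, floor at 45 mm; a small grey control panel marks its front (-x), 140 mm from the axis. This point: centre of the rotor's seat, a disc 64 mm across, 55 mm above the bench; z up along the spindle. With the rotor home, its hub's top (36 mm above the seat) is the collar's seat
- spindle_top (a point): Centre of the top of the spinner's spindle, 58 mm above the seat (113 mm above the bench); axes as the spinner's. The spindle is a steel D-shaped post, radius 14 mm, one flat 8 mm from the axis over its whole length, the top 4 mm chamfered by 3 mm; braked, it does not turn
- spindle_flat (a point): Point on the spindle's axis 29 mm above the seat; axes as the spinner's, NOT the flat's. The spindle's flat faces the spinner's front (-x) only roughly, up to 35 degrees to either side; its direction is not reported and must be felt or seen. A part whose flat is off by more than about 9 degrees rests on the spindle's top; else it drops over
- riser: Black riser, fixed: a shelf 200 mm deep (x) by 280 mm wide (y) on two side panels (12 mm thick, at the ends of its width), open at the front (-x, its edge at x = -100 mm); underside 62 mm, top 74 mm above the bench. A white printer 40 mm high stands on it, set 75 mm back from the front edge. Origin on the bench under the middle of the shelf
- jar: bystander: small amber glass jar, 56 mm across, 65 mm high; origin under its centre
- slide_box: bystander: flat slide box 95 x 75 mm, 35 mm high; origin under its centre
- dish: bystander: open steel dish 110 x 65 mm, 28 mm high; origin under its centre
- bottle: bystander: white bottle, 68 mm across, 170 mm high; origin under its centre
- carton: bystander: yellow carton 100 x 120 mm, 85 mm high; origin under its centre
Mind the look-alikes: they are no part of the job. What is shaped like the part that bears collar_mid but red or turquoise is not meant.

How it is judged:
By the outcome, as a careful person would: the job done as asked, in the order asked, and still so for the second after the job is handed in, with the robot touching nothing.
It also fails if it takes over 72 s, if anything falls off the work surface, if the arm or the gripper's body presses on something with over 40 N, if the wrist force passes 120 N, or if a joint passes its speed limit or range.

## Robot

A 6-joint arm with a two-finger parallel gripper is mounted at the origin on the work surface. World frame = base frame: x ahead of the robot, y to its left, z up, the work surface at z = 0. Lengths are in m, angles in rad, forces in N, time in s.
With the tool pointing down it reaches from about 0.375 to 0.975 m from the base axis. Payload 3.8 kg.
Tool frame: the origin (TCP) lies midway between the tips of the shut fingers; the grasp point (between the pads) lies 19 mm behind it; z points along the fingers, y is the line along which they close (so a half turn about z gives the same grasp; the last joint's range is limited). The gripper opens to 88 mm and grips with 3 to 60 N. Pads are 18 mm wide; open, the fingers measure 123 mm over their backs; the gripper's body (75 mm by 187 mm) begins 45 mm behind the grasp point.
Start: joints at [1.306, 0.264, 1.604, -0, 1.274, -0.037], TCP at [0.152, 0.658, 0.239] pointing down, gripper open.
Joint ranges: [-2.63, 2.63], [-0.94, 2.18], [0.31, 2.57], [-1.31, 4.45], [0, 2.66], [-2.55, 2.55]. Speed limits (rad/s): [2.57, 2.57, 3.14, 3.14, 3.14, 3.14].

## Interface

Orientations are given as a rotation vector (axis times angle).
In Python, from cell import manip, inverse_kinematics, cams, order gives the robot as it stands. Calls block until the motion is done:
- manip.move_pose(position, orientation): joint-space move of the TCP to a pose.
- manip.move_linear(position, rate=0.15, rot=None): straight line of the TCP; rot=None keeps the orientation; rate is the mean speed in m/s.
- manip.set_joints(angles): joint-space move.
- manip.set_gripper(opening, force=None): finger opening in m; force is the grip in N (None keeps the last); returns when the fingers have stopped.
- manip.dwell(seconds).
- inverse_kinematics(position, orientation): joint angles nearest the present ones, or None.
- manip.state(): the state.
- cams.capture(name): name is "scene" or "top" or "wrist"; returns a dict with "image" (480x640x3 uint8, blue, green, red), "z_map" (480x640 float32, m along the optical axis (not along the pixel's ray), 0 where there is no reading), "intrinsics" (3x3 intrinsics, pixels), "position" and "orientation" of the camera in the world; the wrist camera has in their place "T_tool_cam" (4x4, takes a point from camera to tool coordinates, whose origin is the TCP and whose axes are the flange's). Camera axes: x right, y down, z forward; pixel columns grow to the right and rows downward; lengths in m; the calibration is good to about 2 mm. A picture is of the moment at which its call begins: read the wrist's pose just before it.
A pose or a line that the arm cannot do raises manip.IKError and nothing moves.
- order.close_job(): hands the job in; it is judged then, once.
The state is a dict: "clock": time; "joint_pos": joint angles; "joint_velocities": joint speeds; "tau": joint torques, N m; "tool_pos": TCP position; "tcp_rot": TCP orientation; "contact_force": force on the tool from outside, world axes, zero at the start; "moment": the same for the moment, N m; "gripper_width": finger opening in m; "grasp_force": force on a finger pad.
Only numpy, scipy, OpenCV 4.12 (cv2) and the standard library are available. Lean on these libraries where they do the work, as an engineer would, in place of code of your own. Each camera call takes 0.05 s, during which the arm holds its last target. There are 200 camera calls.

## Working session

There is one attempt and no reset: what is moved stays moved. The work goes in short steps, each a Python script; the robot and the scene stay as the last script left them, time stands still between calls to the robot, and variables do not carry over. Pictures are saved under pics/ and viewed, at most 10 in all, crops included, and the job is handed in when it is done.

```bash
mkdir -p pics; ls; cat > h.py <<'E'
import numpy as np, cv2
from scipy.spatial.transform import Rotation as R
from cell import manip, inverse_kinematics, cams, order
def Rm(o):
    o=np.array(o,float)
    return o if o.shape==(3,3) else (R.from_rotvec(o) if o.size==3 else R.from_quat(o)).as_matrix()
def cap(name):
    s=manip.state(); c=cams.capture(name)
    if name=='wrist':
        T=np.array(c['T_tool_cam']); Rt=Rm(s['tcp_rot']); c['R']=Rt@T[:3,:3]; c['t']=Rt@T[:3,3]+np.array(s['tool_pos'])
    else: c['R']=Rm(c['orientation']); c['t']=np.array(c['position'])
    return c
def cloud(c):
    K=c['intrinsics']; z=c['z_map']; v,u=np.mgrid[:480,:640]
    P=np.stack([(u-K[0][2])/K[0][0]*z,(v-K[1][2])/K[1][1]*z,z],-1)@c['R'].T+c['t']
    P[z==0]=np.nan; return P
def save(n,c): cv2.imwrite(f'pics/{n}.png',c['image']); np.save(f'pics/{n}.npy',cloud(c))
E
python3 - <<'E'
from h import *
for n in ('top','scene'):
    c=cap(n); save(n,c); print(n,c['orientation'],c['t'],c['intrinsics'])
s=manip.state();print(s)
c=cap('wrist');print(c['T_tool_cam'])
E
```

```text
pics
top [-2.11322495  2.17286697 -0.10628568] [ 0.43772682 -0.02859934  1.35743263] [[547.78281353   0.         312.42003146]
 [  0.         547.78281353 235.75965215]
 [  0.           0.           1.        ]]
scene [-2.36985747 -0.93178706  0.27701568] [ 0.965741   -0.44744374  0.88943558] [[446.1651697    0.         309.91217989]
 [  0.         446.1651697  240.98613161]
 [  0.           0.           1.        ]]
{'clock': 0.1, 'joint_pos': array([ 1.30612932e+00,  2.64686662e-01,  1.60522327e+00, -4.51663768e-05,
        1.27371081e+00, -3.68798640e-02]), 'joint_velocities': array([-0.00108217, -0.00150766, -0.00158105,  0.00068663, -0.00166216,
       -0.00066721]), 'tau': array([-3.64946372e-04, -5.03626871e+01, -3.58066857e+01,  7.29889353e-02,
        2.34702072e-02, -6.19124489e-05]), 'tool_pos': array([0.1522652 , 0.65694396, 0.2375142 ]), 'tcp_rot': array([-0.35698349, -3.12097925,  0.0031595 ]), 'contact_force': array([ 0.07499095, -0.09922907,  0.3412683 ]), 'moment': array([ 0.0003726 ,  0.01314627, -0.02174429]), 'grasp_force': 0.0, 'gripper_width': 0.08798118278659935}
[[-6.53012093e-05 -9.55234205e-01 -2.95850654e-01  7.60049293e-02]
 [ 9.99999965e-01 -1.38554562e-04  2.26637491e-04 -4.38998658e-04]
 [-2.57483342e-04 -2.95850629e-01  9.55234180e-01 -1.45982388e-01]
 [ 0.00000000e+00  0.00000000e+00  0.00000000e+00  1.00000000e+00]]
```

View pics/top.png

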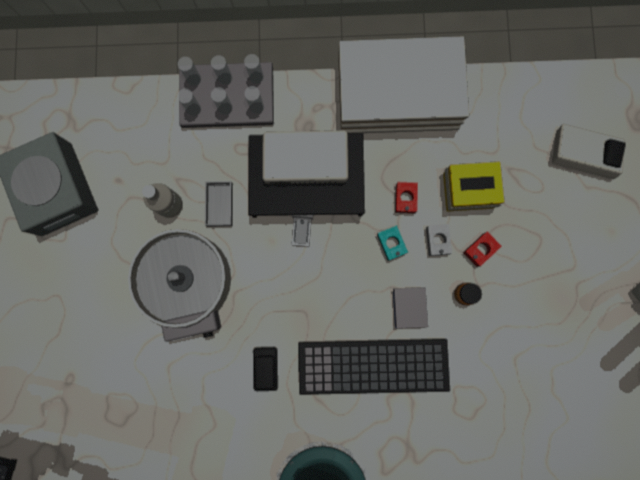

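View pics/scene.png

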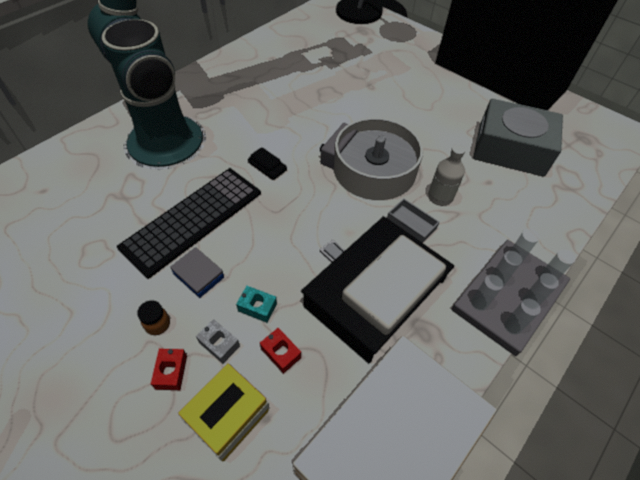

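The top view shows the grey collar at (438,241), the rotor's end at (302,231), and the spinner's spindle at (179,276). Four collar-shaped blocks are in view: turquoise at (392,243), red at (405,197) and (483,249), and bare grey at (438,241). The grey one fits the steel collar, so I'll confirm it in an enlarged crop.

```bash
python3 - <<'E'
from h import *
im=cv2.imread('pics/top.png'); sc=cv2.imread('pics/scene.png')
def cr(im,u,v,w,h,W,H): return cv2.resize(im[v:v+h,u:u+w],(W,H),interpolation=cv2.INTER_CUBIC)
a=cr(im,408,216,60,45,400,300); b=cr(im,272,206,60,45,400,300); d=cr(im,150,251,60,45,400,300); e=cr(sc,180,300,80,60,400,300)
cv2.imwrite('pics/crop1.png',np.clip(np.vstack([np.hstack([a,b]),np.hstack([d,e])])*1.3,0,255).astype('uint8'))
P=np.load('pics/top.npy')
def q(u,v): print((u,v),P[v,u].round(4))
for u,v in [(438,241),(432,245),(302,225),(302,240),(180,277),(175,274),(250,213),(362,213),(306,205),(280,230),(207,215),(396,195)]: q(u,v)
# segment wing: z 5..20mm in window
for name,(u0,u1,v0,v1),z0,z1 in [('wing',(285,320,214,252),.006,.03),('collar',(420,456,222,262),.025,.045),('spin',(165,195,262,292),.09,.13),('rim',(125,235,225,332),.075,.095)]:
    W=P[v0:v1,u0:u1].reshape(-1,3); m=(W[:,2]>z0)&(W[:,2]<z1); Q=W[m]
    (c,wh,an)=cv2.minAreaRect((Q[:,:2]*1000).astype('float32')); print(name,m.sum(),np.round(c,1),np.round(wh,1),an,np.median(Q[:,2]))
E
```

```text
(438, 241) [ 0.5889 -0.3055 -0.0044]
(432, 245) [ 0.5752 -0.2824  0.0362]
(302, 225) [0.6368 0.0312 0.013 ]
(302, 240) [0.5994 0.0321 0.0121]
(180, 277) [0.5113 0.3127 0.0975]
(175, 274) [0.5177 0.3208 0.1104]
(250, 213) [0.6608 0.1521 0.0719]
(362, 213) [ 0.6531 -0.1148  0.0687]
(306, 205) [0.6758 0.0178 0.0729]
(280, 230) [0.6277 0.0872 0.    ]
(207, 215) [0.6699 0.2691 0.0092]
(396, 195) [ 0.7036 -0.2035  0.0206]
wing 516 [622.7  31. ] [75.8 73.1] 82.70548248291016 0.012062782793781368
collar 539 [ 589.9 -301.8] [72.9 52.2] 2.9294071197509766 0.03502665287014839
spin 124 [514.7 326.7] [21.4 28.2] 11.185680389404297 0.11027902794287314
rim 1056 [512.2 326.1] [228.3 228.6] 32.98904800415039 0.0831400149235243
```

View pics/crop1.png

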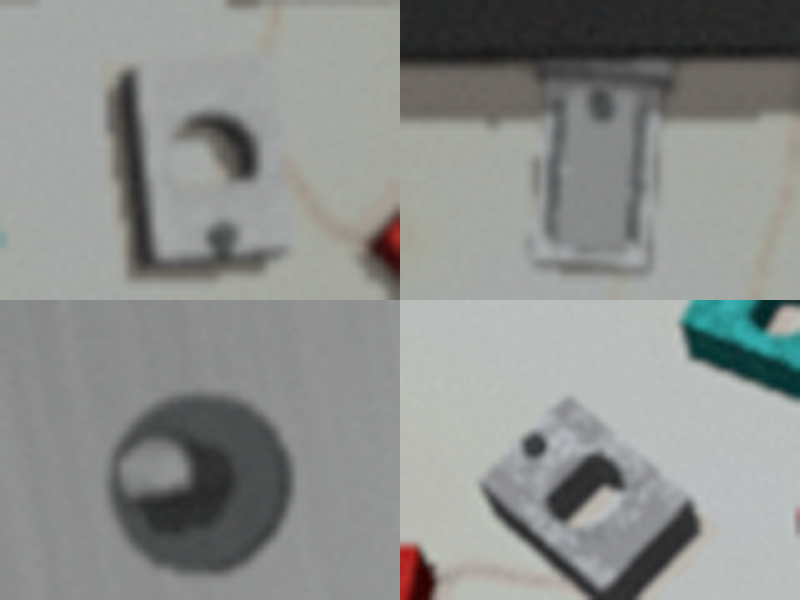

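The crops confirm the collar: bare grey, with its dot on the near (-x) side. The rotor's stud is just visible at the riser's edge. Next I'll take close looks with the wrist camera over the spindle, then over the rotor's end.

```bash
cat >> h.py <<'E'
def down(yaw): return R.from_matrix(R.from_euler('z',yaw).as_matrix()@np.diag([-1.,1,-1])).as_rotvec()
def pix(c,u,v,z):  # pixel -> world on plane z
    K=c['intrinsics']; d=c['R']@np.array([(u-K[0][2])/K[0][0],(v-K[1][2])/K[1][1],1.]); return c['t']+d*(z-c['t'][2])/d[2]
def loadc(n): return np.load(f'pics/{n}c.npy',allow_pickle=True).item()
def savec(n,c): save(n,c); np.save(f'pics/{n}c.npy',{k:c[k] for k in('intrinsics','R','t')},allow_pickle=True)
def st():
    s=manip.state(); print('t%.1f'%s['clock'],'p',np.round(s['tool_pos'],4),'F',np.round(s['contact_force'],1),'M',np.round(s['moment'],2),'w%.4f g%.1f'%(s['gripper_width'],s['grasp_force']),'j6 %.2f'%s['joint_pos'][5]); return s
E
python3 - <<'E'
from h import *
manip.move_pose([0.515,0.326,0.25],down(0)); st(); c1=cap('wrist'); savec('wspin',c1)
manip.move_pose([0.60,0.031,0.16],down(0)); st(); c2=cap('wrist'); savec('wrot',c2)
cv2.imwrite('pics/w1.png',cv2.resize(np.hstack([c1['image'][:,80:560],c2['image'][:,80:560]]),(800,400)))
E
```

```text
t1.9 p [0.5146 0.3268 0.25  ] F [-0.2 -0.4 -0.1] M [-0.01  0.01 -0.02] w0.0879 g0.0 j6 -1.05
t3.2 p [0.6003 0.032  0.1605] F [ 0.2  0.1 -0.7] M [ 0.02 -0.    0.02] w0.0878 g0.0 j6 -1.56
```

View pics/w1.png

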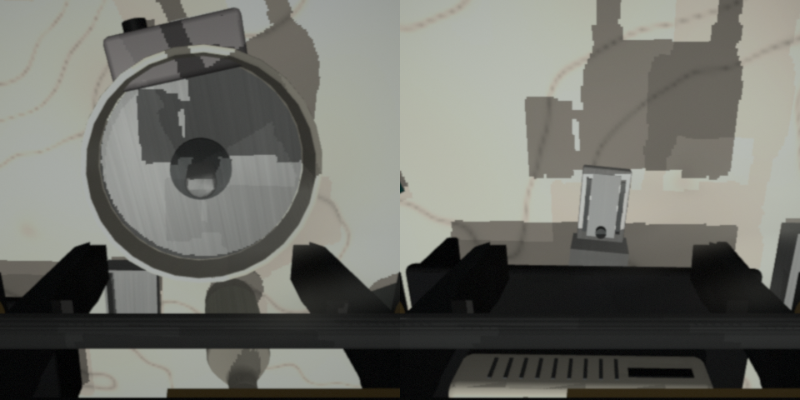

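```bash
python3 - <<'E'
from h import *
P=np.load('pics/wspin.npy').reshape(-1,3); A=np.array([.5135,.3264])
r=np.hypot(*(P[:,:2]-A).T)
rim=P[(P[:,2]>.08)&(P[:,2]<.09)&(r<.125)&(r>.1)]
from scipy.optimize import least_squares
f=least_squares(lambda p:np.hypot(rim[:,0]-p[0],rim[:,1]-p[1])-p[2],[*A,.112],loss='soft_l1',f_scale=.003); print('rim',f.x,len(rim))
top=P[(P[:,2]>.110)&(r<.025)]; print('top',len(top),top.mean(0),top.min(0),top.max(0))
print(cv2.minAreaRect((top[:,:2]*1000).astype('float32')))
F=P[(P[:,2]>.062)&(P[:,2]<.106)&(r<.022)]; print('face',len(F))
# face points: fit vertical plane through xy, robust
def res(p): return (F[:,0]-f.x[0])*np.cos(p[0])+(F[:,1]-f.x[1])*np.sin(p[0])-p[1]
for a0 in (-35,-15,0,15,35):
    g=least_squares(res,[np.pi+np.radians(a0),.008],loss='cauchy',f_scale=.0007); rr=res(g.x); print('flat',np.degrees(g.x[0])-180,g.x[1],g.cost,(abs(rr)<.001).sum())
pan=P[(P[:,2]<.08)&(P[:,2]>.02)&(r>.118)&(r<.17)&(P[:,0]<A[0]-.06)]; print('panel',pan.mean(0),np.degrees(np.arctan2(*(pan[:,:2].mean(0)-f.x[:2])[::-1])))
im=cv2.imread('pics/wspin.png'); 
P2=np.load('pics/wrot.npy').reshape(-1,3)
w=P2[(P2[:,2]>.007)&(P2[:,2]<.018)&(abs(P2[:,1]-.031)<.04)&(P2[:,0]>.56)&(P2[:,0]<.65)]
print('wing',len(w),cv2.minAreaRect((w[:,:2]*1000).astype('float32')),np.median(w[:,2]),np.percentile(w[:,0],[0,1,99,100]))
for x in np.arange(.59,.645,.01):
    q=w[abs(w[:,0]-x)<.003]; print(round(x,3),len(q),np.percentile(q[:,1],[1,99]).round(4),q[:,1].mean().round(4))
e=P2[(P2[:,2]>.066)&(P2[:,2]<.08)&(abs(P2[:,1]-.03)<.06)]
for y in (-.03,0,.03,.06,.08):
    q=e[abs(e[:,1]-y)<.004]; print('edge',y,q[:,0].min() if len(q) else None)
a=cv2.resize(im[120:280,230:420],(760,600),interpolation=cv2.INTER_CUBIC); cv2.imwrite('pics/spz.png',np.clip(a*1.2,0,255).astype('uint8'))
E
```

```text
rim [0.51147699 0.32769297 0.11012158] 8932
top 6658 [0.49571671 0.32806103 0.30780645] [0.48850201 0.30928068 0.11001421] [0.52509013 0.34613284 0.34897079]
((505.82098388671875, 330.22747802734375), (37.27296447753906, 34.725067138671875), 15.754343032836914)
face 375
flat 10.246098320888024 0.007448143319107384 2.659319396130012e-05 343
flat 10.246102539044642 0.007448143528571199 2.6593193961311284e-05 343
flat 10.246104352295049 0.007448143619961664 2.659319396134145e-05 343
flat 10.246106205315726 0.007448143714091726 2.659319396138812e-05 343
flat 10.246098016573114 0.007448143303780218 2.6593193961302502e-05 343
panel [0.38823838 0.30181693 0.05848202] -168.14203125621938
wing 4520 ((619.3292236328125, 35.63627243041992), (44.0249137878418, 65.46098327636719), 84.20076751708984) 0.012850511175614893 [0.58492578 0.58654478 0.6489526  0.64998977]
0.59 463 [0.0166 0.0597] 0.0379
0.6 458 [0.0157 0.0592] 0.0376
0.61 445 [0.0149 0.058 ] 0.0363
0.62 443 [0.0139 0.0572] 0.0355
0.63 418 [0.013  0.0561] 0.0344
0.64 411 [0.0121 0.0549] 0.0335
edge -0.03 0.6524588910591204
edge 0 0.6527229273185218
edge 0.03 0.6531833544592657
edge 0.06 0.6535851673338877
edge 0.08 0.6541443172038215
```

View pics/spz.png

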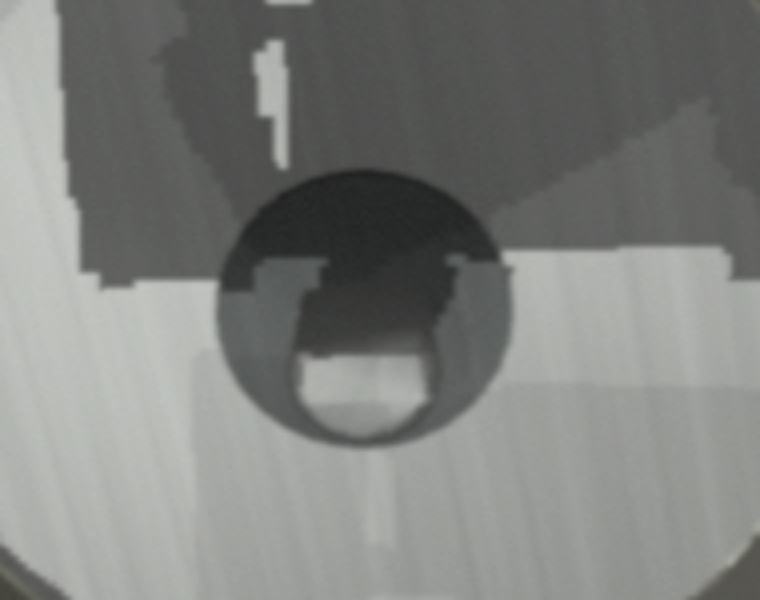

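The enlarged crop shows the spindle's flat facing the camera, spanning (300,355) to (430,352), close to the panel's direction. I'll cross-check the axis using the seat disc, then grasp the rotor's end and draw it out.

```bash
python3 - <<'E'
from h import *
from scipy.optimize import least_squares
P=np.load('pics/wspin.npy').reshape(-1,3); A=np.array([.5125,.327]); r=np.hypot(*(P[:,:2]-A).T)
s=P[(P[:,2]>.0515)&(P[:,2]<.059)&(r<.045)]
h=cv2.convexHull((s[:,:2]*1000).astype('float32')); print('seat',len(s),np.median(s[:,2]),cv2.minEnclosingCircle(h),cv2.fitEllipse(h))
t=P[(P[:,2]>.108)&(P[:,2]<.118)&(r<.025)]; print('top',len(t),np.median(t[:,2]),cv2.minAreaRect((t[:,:2]*1000).astype('float32')))
F=P[(P[:,2]>.065)&(P[:,2]<.104)&(r<.022)]
print('face y range',F[:,1].min(),F[:,1].max()); 
for y in np.arange(.315,.342,.003):
    q=F[abs(F[:,1]-y)<.0015]; print(round(y,3),len(q),np.median(q[:,0]).round(4) if len(q) else '')
yw=np.radians(-5.6); ux=np.array([np.cos(yw),np.sin(yw),0])
g=np.array([.600,.0372,0]); Z=lambda z:np.array([0,0,z])
manip.move_pose(g+Z(.08),down(yw)); manip.move_linear(g+Z(.004),.1); st()
manip.set_gripper(.03,30); st()
manip.move_linear(g+Z(.004)-.155*ux,.08); st()
manip.set_gripper(.08); manip.move_linear(g+Z(.12)-.155*ux,.2)
hub=g-.155*ux+.069*ux
manip.move_pose(hub+Z(.17)+np.array([0.0,0,0]),down(yw)); st()
c=cap('wrist'); savec('whub',c)
c2=cap('top'); save('top2',c2)
cv2.imwrite('pics/w2.png',np.hstack([cv2.resize(c['image'],(480,360)),cv2.resize(c2['image'][190:310,250:350],(300,360))]))
E
```

```text
seat 2926 0.05504130693367179 ((512.0401611328125, 327.5873107910156), 32.121341705322266) ((512.021484375, 327.70965576171875), (63.56770706176758, 63.94170379638672), 88.6568603515625)
top 946 0.11255745443262563 ((514.6761474609375, 328.1786193847656), (21.833385467529297, 27.76864242553711), 10.470623970031738)
face y range 0.3143029875365629 0.3410046270775484
0.315 24 0.5061
0.318 39 0.5056
0.321 41 0.5051
0.324 40 0.5045
0.327 35 0.504
0.33 41 0.5034
0.333 41 0.5029
0.336 40 0.5023
0.339 29 0.5036
0.342 4 0.5071
t4.6 p [0.6007 0.0372 0.0046] F [-0.9  1.   0.6] M [ 0.01 -0.05 -0.03] w0.0882 g0.0 j6 -1.45
t5.3 p [0.6    0.0373 0.0041] F [-1.2  0.1  1.1] M [0.13 0.05 0.08] w0.0435 g30.0 j6 -1.45
t7.4 p [0.4458 0.0523 0.004 ] F [ 0.6 -0.6  1.2] M [ 0.03 -0.07  0.03] w0.0437 g30.0 j6 -1.41
t9.3 p [0.5141 0.0455 0.1685] F [-0.4  0.  -0.1] M [ 0.07 -0.05  0.01] w0.0797 g0.0 j6 -1.43
```

View pics/w2.png

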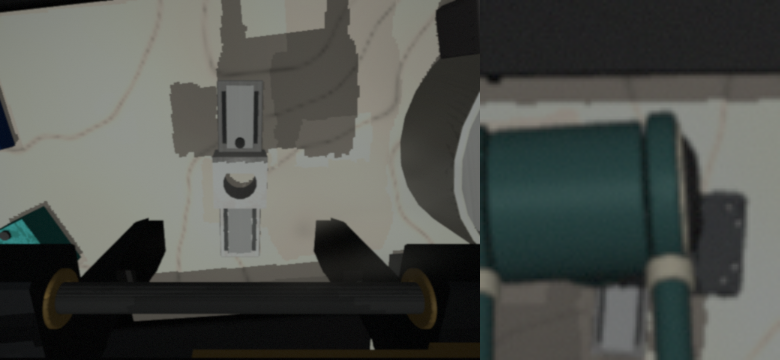

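The rotor is out: hub at (240,184), stud at (240,143), and its +x wing in front of the riser. Now I'll measure the hub.

```bash
cat > hub.py <<'E'
from h import *
def rect(P,z0,z1,c,rad):
    w=P[(P[:,2]>z0)&(P[:,2]<z1)&(np.hypot(P[:,0]-c[0],P[:,1]-c[1])<rad)]
    return len(w),np.median(w[:,2]),cv2.minAreaRect((w[:,:2]*1000).astype('float32')),w
E
python3 - <<'E'
from hub import *
P=np.load('pics/whub.npy').reshape(-1,3)
n,z,r,w=rect(P,.032,.040,(.52,.045),.06); print(n,z,r)
n,z,r,w=rect(P,.008,.019,(.52,.045),.13); print(n,z,r,w[:,0].min(),w[:,0].max())
E
```

```text
3850 0.03598591732619838 ((527.3237915039062, 44.135623931884766), (52.11836624145508, 52.51517868041992), 84.46136474609375)
9275 0.012901229351711785 ((527.3192138671875, 44.113128662109375), (51.92499923706055, 188.97549438476562), 84.3720703125) 0.43120081748122074 0.6233263950308443
```

```bash
cat >> h.py <<'E'
def descend(p,z0,z1,step=.004,lim=12,rate=.04):
    z=z0; f0=np.array(manip.state()['contact_force'])
    while z>z1+1e-6:
        z=max(z-step,z1); manip.move_linear([p[0],p[1],z],rate); s=manip.state(); f=np.array(s['contact_force'])-f0
        if f[2]>lim: break
    print('stop z cmd %.4f'%z,'dF',f.round(1)); return z
E
python3 - <<'E'
from h import *
h=np.array([.5273,.0441]); yw=np.radians(-5.6); S=np.array([.512,.3277]); fy=np.radians(10.3)
manip.move_pose([*h,.08],down(yw)); manip.move_linear([*h,.008],.1)
manip.set_gripper(.04,40); s=st()
manip.move_linear([*h,.16],.2); st()
manip.move_pose([*S,.15],down(fy)); manip.dwell(.2); st()
manip.move_linear([*S,.128],.08)
descend(S,.128,.064); st()
E
```

```text
t11.2 p [0.5276 0.0442 0.0084] F [-1.3 -0.5  2.7] M [ 0.09  0.1  -0.  ] w0.0516 g40.0 j6 -1.44
t12.1 p [0.5259 0.044  0.1582] F [-0.2  0.  -4.7] M [0.08 0.01 0.01] w0.0515 g40.0 j6 -1.44
t13.4 p [0.5126 0.3263 0.1501] F [ 0.4  0.  -4.1] M [-0.01 -0.04 -0.04] w0.0515 g40.0 j6 -1.22
stop z cmd 0.0640 dF [2.4 0.4 3.9]
t17.9 p [0.5129 0.3281 0.0647] F [1.6 0.6 0.6] M [-0.02  0.06  0.  ] w0.0518 g40.0 j6 -1.22
```

It went over the spindle without catching. I'll let go, look from above, then look at the collar.

```bash
python3 - <<'E'
from h import *
S=np.array([.512,.3277]); fy=np.radians(10.3)
descend(S,.064,.0625,.0015); st(); manip.set_gripper(.075); st()
manip.move_linear([*S,.25],.2); manip.dwell(.1); c=cap('wrist'); savec('wspin2',c); st()
manip.move_pose([.585,-.30,.18],down(0)); st(); d=cap('wrist'); savec('wcol',d)
cv2.imwrite('pics/w3.png',cv2.resize(np.hstack([c['image'][:,80:560],d['image'][:,80:560]]),(800,400)))
from hub import *
P=np.load('pics/wspin2.npy').reshape(-1,3)
print(rect(P,.085,.097,S,.05)[:3]); 
w=P[(np.hypot(P[:,0]-S[0],P[:,1]-S[1])<.1)&(P[:,2]<.075)&(P[:,2]>.06)]; print(np.median(w[:,2]),cv2.minAreaRect((w[:,:2]*1000).astype('float32')))
# wing heights vs distance along axis
u=(w[:,:2]-S)@np.array([np.cos(fy),np.sin(fy)])
for a in(-.085,-.06,.06,.085): print(a,np.median(w[abs(u-a)<.004][:,2]))
P=np.load('pics/wcol.npy').reshape(-1,3); print(rect(P,.031,.040,(.59,-.302),.06)[:3])
E
```

```text
stop z cmd 0.0625 dF [-2.4 -2.4  7.7]
t18.1 p [0.5129 0.3282 0.0645] F [-0.9 -1.8  8.3] M [-0.31  0.53  0.01] w0.0515 g40.0 j6 -1.22
t18.6 p [0.5118 0.3276 0.0622] F [-1.3  0.8 -0.8] M [ 0.02  0.03 -0.  ] w0.0751 g0.0 j6 -1.22
t19.9 p [0.5112 0.3272 0.248 ] F [-0.7 -0.1  0.5] M [ 0.04 -0.03 -0.02] w0.0752 g0.0 j6 -1.22
t22.1 p [ 0.5855 -0.299   0.1802] F [-0.7  0.5 -0.1] M [ 0.05 -0.    0.  ] w0.0749 g0.0 j6 -2.08
(3433, np.float64(0.09228830525357767), ((513.3082275390625, 327.8405456542969), (52.845062255859375, 52.089969635009766), 10.332795143127441))
0.07042512329532247 ((510.65716552734375, 322.6685791015625), (195.10751342773438, 61.98174285888672), 10.624978065490723)
-0.085 0.07244990362561665
-0.06 0.07172121690035982
0.06 0.06672275276189082
0.085 0.06565153139199736
(5221, np.float64(0.03609083519414341), ((590.3015747070312, -300.7847900390625), (72.73564910888672, 50.08684158325195), 3.3306832313537598))
```

View pics/w3.png

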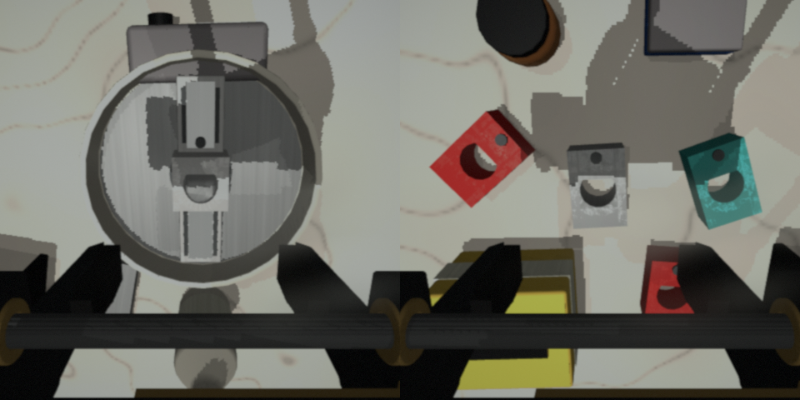

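The picture shows the rotor on the spindle, hub at (200,185), but the wing heights suggest a tilt. I'll compare planes fitted to the hub, the wings and the bowl's rim.

```bash
python3 - <<'E'
from hub import *
S=np.array([.512,.3277]); fy=np.radians(10.3)
def plane(w,S,a):
    e=np.array([[np.cos(a),np.sin(a)],[-np.sin(a),np.cos(a)]]); q=(w[:,:2]-S)@e.T
    A=np.c_[q,np.ones(len(q))]; m=np.ones(len(q),bool)
    for _ in range(4):
        x=np.linalg.lstsq(A[m],w[m,2],rcond=None)[0]; r=abs(A@x-w[:,2]); m=r<max(.0008,2*np.median(r[m]))
    return np.degrees(x[:2]).round(2),x[2].round(4),m.sum()
P=np.load('pics/wspin2.npy').reshape(-1,3); r=np.hypot(P[:,0]-S[0],P[:,1]-S[1])
print('hub',plane(P[(r<.04)&(P[:,2]>.086)&(P[:,2]<.098)],S,fy))
print('wing',plane(P[(r<.098)&(r>.035)&(P[:,2]>.062)&(P[:,2]<.078)],S,fy))
print('rim',plane(P[(r<.116)&(r>.107)&(P[:,2]>.08)&(P[:,2]<.09)],S,fy))
print('floor',plane(P[(r<.1)&(r>.04)&(P[:,2]>.04)&(P[:,2]<.05)],S,fy))
P=np.load('pics/wspin.npy').reshape(-1,3); r=np.hypot(P[:,0]-S[0],P[:,1]-S[1])
print('rim0',plane(P[(r<.116)&(r>.107)&(P[:,2]>.08)&(P[:,2]<.09)],S,fy))
P=np.load('pics/whub.npy').reshape(-1,3);h=np.array([.5273,.0441]); r=np.hypot(P[:,0]-h[0],P[:,1]-h[1])
print('hub bench',plane(P[(r<.04)&(P[:,2]>.03)&(P[:,2]<.042)],h,np.radians(-5.6)))
E
```

```text
hub (array([-2.24,  0.03]), np.float64(0.0923), np.int64(2459))
wing (array([-2.34, -0.09]), np.float64(0.0691), np.int64(4171))
rim (array([-0.02,  0.  ]), np.float64(0.0848), np.int64(5048))
floor (array([0.02, 0.02]), np.float64(0.0463), np.int64(18779))
rim0 (array([-0.01,  0.02]), np.float64(0.0847), np.int64(5266))
hub bench (array([0.02, 0.08]), np.float64(0.036), np.int64(2788))
```

The tilt is real, with the -x wing 2.3° up. I'll press the raised wing down gently with shut fingers, then re-check.

```bash
cat >> hub.py <<'E'
S=np.array([.512,.3277]); fy=np.radians(10.3)
def plane(w,S,a):
    e=np.array([[np.cos(a),np.sin(a)],[-np.sin(a),np.cos(a)]]); q=(w[:,:2]-S)@e.T
    A=np.c_[q,np.ones(len(q))]; m=np.ones(len(q),bool)
    for _ in range(4):
        x=np.linalg.lstsq(A[m],w[m,2],rcond=None)[0]; r=abs(A@x-w[:,2]); m=r<max(.0008,2*np.median(r[m]))
    return np.degrees(x[:2]).round(2),x[2].round(4),m.sum()
def look(n):
    manip.move_pose([*S,.25],down(fy)); manip.dwell(.1); c=cap('wrist'); savec(n,c); return c
def hubplane(n,lo=.086,hi=.098):
    P=np.load(f'pics/{n}.npy').reshape(-1,3); r=np.hypot(P[:,0]-S[0],P[:,1]-S[1])
    print('hub',plane(P[(r<.04)&(P[:,2]>lo)&(P[:,2]<hi)],S,fy),rect(P,lo,hi,S,.05)[2])
E
python3 - <<'E'
from hub import *
p=S-.05*np.array([np.cos(fy),np.sin(fy)])
manip.move_pose([*p,.15],down(fy)); manip.set_gripper(0.0); manip.move_linear([*p,.078],.15)
descend(p,.078,.060,.0015,12,.04); st()
manip.dwell(.2); st(); manip.move_linear([*p,.15],.2); look('wspin3'); hubplane('wspin3'); st()
E
```

```text
stop z cmd 0.0675 dF [-7.4 -3.4 20.8]
t28.0 p [0.4631 0.3189 0.0707] F [-6.7 -4.2 21.4] M [-0.83  1.32  0.03] w0.0005 g10.9 j6 -1.19
t28.2 p [0.4631 0.319  0.0707] F [-7.1 -4.4 21. ] M [-0.78  1.36 -0.  ] w0.0003 g10.9 j6 -1.19
hub (array([-2.29,  0.03]), np.float64(0.0923), np.int64(2450)) ((513.3215942382812, 327.71343994140625), (52.78725051879883, 52.13542556762695), 10.454062461853027)
t29.4 p [0.5101 0.3268 0.2466] F [-0.2  0.3 -0.9] M [ 0.04  0.06 -0.06] w0.0004 g0.0 j6 -1.22
```

21 N did not move it, so something is blocking it rather than friction. I'll check the earlier seat depth for anything on the -x side.

```bash
python3 - <<'E'
from hub import *
for n in('wspin','wspin3'):
    P=np.load(f'pics/{n}.npy').reshape(-1,3); e=np.array([[np.cos(fy),np.sin(fy)],[-np.sin(fy),np.cos(fy)]]); q=(P[:,:2]-S)@e.T; z=P[:,2]
    print(n,'max z(mm) per cell; rows x\', cols y\'')
    ys=np.arange(-40,41,8); print('     ',ys)
    for x in range(-100,101,8):
        print('%4d'%x,*['%6.1f'%(1e3*np.median(z[m])) if (m:=(abs(q[:,0]*1e3-x)<3)&(abs(q[:,1]*1e3-y)<3)&(z<.2)).sum()>3 else '   -  ' for y in ys])
P=np.load('pics/wspin.npy').reshape(-1,3);r=np.hypot(*(P[:,:2]-S).T)
F=P[(P[:,2]>.056)&(P[:,2]<.112)&(r<.02)]; d=(F[:,:2]-S)@np.array([np.cos(fy),np.sin(fy)])
for a in range(56,113,4):
    m=abs(F[:,2]*1e3-a)<2; print(a,m.sum(),np.median(d[m]).round(4) if m.any() else '')
im=cv2.imread('pics/wspin3.png'); cv2.imwrite('pics/w4.png',np.clip(cv2.resize(im[80:330,190:440],(600,600),interpolation=cv2.INTER_CUBIC)*1.2,0,255).astype('uint8'))
E
```

```text
wspin max z(mm) per cell; rows x', cols y'
      [-40 -32 -24 -16  -8   0   8  16  24  32  40]
-100   78.0   60.3   60.3   60.0   60.0   60.0   60.1   60.1   60.0   60.6   75.4
 -92   58.3   58.5   57.8   57.8   58.1   57.7   57.5   57.0   56.6   56.5   55.9
 -84   46.3   46.2   46.1   46.3   46.3   46.4   46.1   46.1   46.4   46.2   46.1
 -76   46.3   46.0   46.0   46.2   46.3   46.2   46.3   46.2   46.2   46.2   46.2
 -68   46.3   46.1   46.0   46.2   46.2   46.1   46.2   46.5   46.2   46.2   46.4
 -60   46.2   46.4   46.2   46.2   46.3   46.2   46.4   46.1   46.2   46.5   46.3
 -52   46.3   46.1   46.2   46.4   46.2   46.3   46.1   46.3   46.2   46.1   46.2
 -44   46.3   46.3   46.2   46.2   46.1   46.2   46.4   46.2   46.1   46.2   46.1
 -36   46.6   46.3   46.2   46.4   46.3   46.3   46.3   46.3   46.2   46.3   46.1
 -28   46.3   46.0   46.0   47.5   55.1   55.2   54.8   47.6   46.1   46.3   46.4
 -20   46.3   46.6   54.7   55.0   55.0   55.0   55.2   55.0   54.1   46.2   46.3
 -12   46.4   46.3   54.8   55.0   55.3   54.9   55.0   55.2   54.8   46.5   46.3
  -4   46.1   53.8   
[... 2864 characters left out ...]
 60   46.3   46.2   46.2   68.3   66.6   67.0   66.7   68.4   46.2   46.3   46.2
  68   46.3   46.5   46.6   68.4   66.5   66.5   66.4   67.7   46.4   46.0   46.2
  76   46.1   46.0   46.1    -      -     66.2    -      -     46.0   46.5   46.3
  84   46.2   46.2    -      -      -     65.7    -      -      -     46.5   46.1
  92   46.2    -      -      -      -     65.0    -      -      -      -     46.4
 100   50.1    -      -      -      -      -      -      -      -      -     55.5
56 70 -0.0088
60 31 -0.0079
64 26 -0.008
68 30 -0.008
72 29 -0.0081
76 32 -0.0079
80 33 -0.008
84 34 -0.0079
88 37 -0.008
92 36 -0.0079
96 40 -0.008
100 36 -0.008
104 42 -0.0079
108 149 -0.0069
112 209 -0.0019
```

View pics/w4.png

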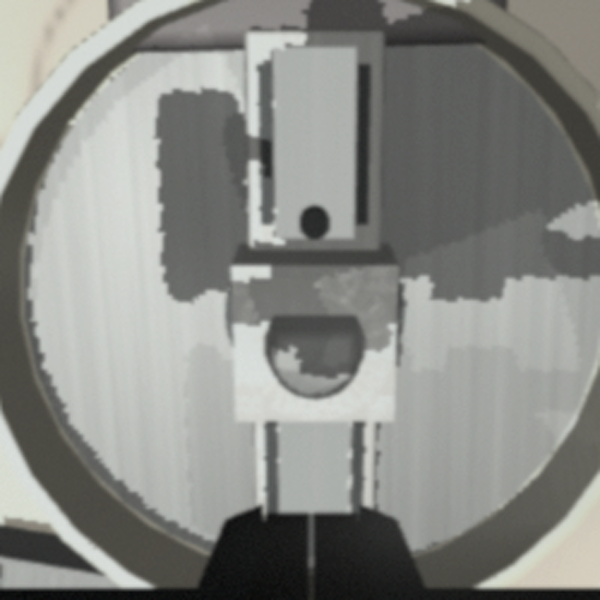

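The map shows the cause. The control panel's 60 mm-high ledge reaches inside the bowl at x' ≈ -93, and the rotor's -x tip (underside about 60 mm there) sits on it. I'll locate the ledge's edge exactly.

```bash
python3 - <<'E'
from hub import *
P=np.load('pics/wspin.npy').reshape(-1,3); e=np.array([[np.cos(fy),np.sin(fy)],[-np.sin(fy),np.cos(fy)]]); q=(P[:,:2]-S)@e.T*1e3; z=P[:,2]*1e3
for y in range(-48,49,6):
    m=(abs(q[:,1]-y)<2)&(q[:,0]<-70)&(q[:,0]>-112)
    a=q[m,0]; b=z[m]; led=a[(b>58.5)&(b<62)]; flo=a[b<47.5]; mid=(b>48)&(b<58)
    print(y,'ledge max x',led.max().round(1) if len(led) else '', 'floor min x',flo.min().round(1), 'mid',mid.sum(),np.round([a[mid].min(),a[mid].max()],1) if mid.any() else '', 'ledge min',led.min().round(1) if len(led) else '')
P=np.load('pics/wspin3.npy').reshape(-1,3); q=(P[:,:2]-S)@e.T*1e3; z=P[:,2]*1e3
w=(z>70)&(z<76)&(abs(q[:,1])<22)&(q[:,0]<-60); print('tip min x',np.percentile(q[w,0],[0,1,3]))
E
```

```text
-48 ledge max x -90.8 floor min x -88.8 mid 18 [-92.4 -83.6] ledge min -111.9
-42 ledge max x -91.3 floor min x -88.9 mid 20 [-92.8 -83.2] ledge min -111.9
-36 ledge max x -90.9 floor min x -89.1 mid 23 [-93.2 -76.6] ledge min -112.0
-30 ledge max x -90.8 floor min x -89.3 mid 14 [-103.4  -89.2] ledge min -103.8
-24 ledge max x -91.3 floor min x -89.3 mid 23 [-94.  -89.3] ledge min -105.0
-18 ledge max x -91.5 floor min x -89.6 mid 24 [-94.7 -89.5] ledge min -106.0
-12 ledge max x -91.4 floor min x -89.8 mid 17 [-101.8  -83.1] ledge min -107.0
-6 ledge max x -91.4 floor min x -89.9 mid 21 [-98.5 -76.2] ledge min -107.7
0 ledge max x -91.8 floor min x -90.0 mid 17 [-92.2 -82.2] ledge min -107.7
6 ledge max x -91.5 floor min x -90.1 mid 22 [-103.4  -87. ] ledge min -107.3
12 ledge max x -91.7 floor min x -90.3 mid 14 [-94.8 -82.6] ledge min -106.8
18 ledge max x -92.3 floor min x -90.4 mid 21 [-94.7 -80. ] ledge min -106.2
24 ledge max x -92.4 floor min x -90.6 mid 22 [-93.9 -85.8] ledge min -105.6
30 ledge max x -92.6 floor min x -90.8 mid 22 [-95.3 -74.5] ledge min -103.6
36 ledge max x -92.5 floor min x -90.9 mid 18 [-93.4 -71.8] ledge min -111.8
42 ledge max x -92.5 floor min x -91.0 mid 18 [-95.2 -91. ] ledge min -111.8
48 ledge max x -92.5 floor min x -91.1 mid 21 [-95.  -84.2] ledge min -112.0
tip min x [-107.87847411 -106.49497329  -93.85329961]
```

Geometry: the tip's reach is 95 mm minus at most 2 mm of bore play, giving 93 mm against a ledge edge at about 91–92 mm. A level seat looks blocked by the panel. I'll test that directly: regrip, lift a little, level it, shift it fully toward +x' and lower it by feel.

```bash
python3 - <<'E'
from hub import *
ex=np.array([np.cos(fy),np.sin(fy),0])
def dn(p): return R.from_matrix(R.from_euler('z',fy).as_matrix()@R.from_euler('y',np.radians(p)).as_matrix()@np.diag([-1.,1,-1])).as_rotvec()
manip.set_gripper(.075); manip.move_pose([*S,.15],dn(2.3)); manip.move_linear([*S,.066],.12); manip.set_gripper(.04,40); st()
manip.move_linear([*S,.075],.08); manip.move_linear([*S,.076],.05,dn(0)); s=st(); f0=np.array(s['contact_force'])
d=0
while d<.003:
    d+=.0004; p=np.r_[S,.076]+d*ex; manip.move_linear(p,.04); f=np.array(manip.state()['contact_force'])-f0
    if abs(f@ex)>8: break
print('shift %.4f'%d,f.round(1))
d=d-.0003; p=np.r_[S,0]+d*ex; a=np.array(st()['tool_pos'])
descend(p,.076,.063,.001,10,.03); st()
E
```

```text
t32.4 p [0.5124 0.328  0.0666] F [-0.4  0.2  2. ] M [ 0.06 -0.01 -0.03] w0.0515 g40.0 j6 -1.24
t32.9 p [0.5108 0.3272 0.0753] F [ 0.1  0.5 -4.5] M [0.07 0.02 0.  ] w0.0516 g40.0 j6 -1.22
shift 0.0032 [-6.8 -0.5  5.1]
t34.9 p [0.514  0.328  0.0758] F [-6.7 -0.   0.6] M [-0.1   0.89 -0.02] w0.0514 g40.0 j6 -1.22
stop z cmd 0.0650 dF [-4.  -2.6 10.9]
t37.6 p [0.5138 0.3282 0.067 ] F [-10.7  -2.6  11.6] M [-0.54  1.99  0.06] w0.0519 g40.0 j6 -1.22
```

```bash
python3 - <<'E'
from hub import *
ex=np.array([np.cos(fy),np.sin(fy)])
p=S+.0029*ex; descend(p,.065,.062,.001,12,.03); st()
manip.set_gripper(.075); manip.move_linear([*p,.25],.25); look('wspin4'); hubplane('wspin4'); st()
P=np.load('pics/wspin4.npy').reshape(-1,3); q=(P[:,:2]-S)@ex*1e3; z=P[:,2]*1e3; r=np.hypot(*(P[:,:2]-S).T)
for a in(-85,-60,-45,45,60): print(a,np.median(z[(abs(q-a)<3)&(r<.1)&(z>60)&(z<72.9)]).round(1))
P=np.load('pics/wspin.npy').reshape(-1,3); e=np.array([ex,[-ex[1],ex[0]]]); q=(P[:,:2]-S)@e.T*1e3; z=P[:,2]*1e3
m=(z>49)&(z<57)&(abs(q[:,1])<24)&(q[:,0]<-88)&(q[:,0]>-96); print('wall x',np.median(q[m,0]),q[m,0].std(),m.sum())
E
```

```text
stop z cmd 0.0620 dF [-4.8 -4.8 13.9]
t38.4 p [0.5138 0.3282 0.0664] F [-15.5  -7.3  25.4] M [-1.    2.92  0.05] w0.0518 g40.0 j6 -1.22
hub (array([-2.19,  0.02]), np.float64(0.0922), np.int64(2442)) ((513.6624145507812, 327.85589599609375), (52.46127700805664, 52.1784553527832), 10.548242568969727)
t40.2 p [0.5117 0.3276 0.2491] F [-0.3 -0.4  1.1] M [-0.01  0.    0.01] w0.0752 g0.0 j6 -1.22
-85 72.2
-60 71.5
-45 71.1
45 67.3
60 66.7
wall x -90.57574916790531 0.6161379289768724 146
```

The test agrees: the panel wall lies at about -90.6 mm, so the rotor cannot get flatter than this. It is over the spindle and bears on the seat. Next is the collar, after checking clearance to the carton.

```bash
python3 - <<'E'
from hub import *
P=np.load('pics/top.npy').reshape(-1,3); C=np.array([.5903,-.3008]); cy=np.radians(3.33)
w=P[(P[:,2]>.07)&(P[:,2]<.1)&(abs(P[:,1]+.39)<.12)&(abs(P[:,0]-.7)<.12)]; print('carton',w.min(0),w.max(0))
e=np.array([[np.cos(cy),np.sin(cy)],[-np.sin(cy),np.cos(cy)]]); q=(P[:,:2]-C)@e.T
b=(abs(q[:,0])<.041)&(abs(q[:,1])<.1)&(P[:,2]>.055); print('in body box',b.sum())
f=(abs(q[:,0])<.012)&(abs(q[:,1])<.056)&(abs(q[:,1])>.029)&(P[:,2]>.01); print('in finger box',f.sum())
if b.sum()==0 and f.sum()<3:
    manip.set_gripper(.064); manip.move_pose([*C,.12],down(cy)); manip.move_linear([*C,.008],.12); manip.set_gripper(.04,40); st()
    manip.move_linear([*C,.19],.25); st()
E
```

```text
carton [ 0.66182967 -0.44688612  0.07005051] [ 0.76573971 -0.32341307  0.09211663]
in body box 0
in finger box 0
t44.3 p [ 0.591  -0.301   0.0091] F [-0.5  0.6  4.6] M [ 0.3  -0.03 -0.03] w0.0500 g40.0 j6 -2.14
t45.2 p [ 0.5889 -0.3001  0.1877] F [-0.1  0.5 -4.7] M [ 0.03 -0.05 -0.01] w0.0496 g40.0 j6 -2.14
```

```bash
python3 - <<'E'
from hub import *
def dn(p): return R.from_matrix(R.from_euler('z',fy).as_matrix()@R.from_euler('y',np.radians(p)).as_matrix()@np.diag([-1.,1,-1])).as_rotvec()
manip.move_pose([*S,.19],down(fy)); manip.move_linear([*S,.145],.12); manip.dwell(.1); st()
z=descend(S,.145,.112,.003,10,.05); s=st()
if z<.1125:
    manip.move_linear([*S,.111],.05,dn(2.2)); z=descend(S,.111,.098,.0015,8,.04); st()
E
```

```text
t48.1 p [0.5128 0.328  0.146 ] F [-0.6  0.6 -2.8] M [ 0.02 -0.08 -0.01] w0.0501 g40.0 j6 -1.22
stop z cmd 0.1120 dF [-0.6 -0.9  0.3]
t50.9 p [0.5118 0.3275 0.1117] F [-1.2 -0.3 -2.4] M [ 0.02 -0.01 -0.  ] w0.0495 g40.0 j6 -1.22
stop z cmd 0.0990 dF [-4.7 -2.2 13.3]
t53.1 p [0.5123 0.3278 0.1013] F [-4.2 -2.4 10.6] M [-0.58  0.84 -0.01] w0.0495 g40.0 j6 -1.24
```

The collar is home by height and force. I'll let go and check.

```bash
python3 - <<'E'
from hub import *
manip.set_gripper(.075); manip.move_linear([*S,.27],.25); manip.dwell(.2); st(); c=cap('wrist'); savec('wfin',c)
P=np.load('pics/wfin.npy').reshape(-1,3); r=np.hypot(*(P[:,:2]-S).T)
w=P[(r<.045)&(P[:,2]>.12)&(P[:,2]<.135)]; print('collar top',plane(w,S,fy),cv2.minAreaRect((w[:,:2]*1000).astype('float32')))
print('wing',plane(P[(r<.098)&(r>.05)&(P[:,2]>.062)&(P[:,2]<.078)],S,fy))
E
```

```text
t54.7 p [0.511  0.3271 0.2674] F [-0.3  0.  -0.6] M [0.08 0.01 0.01] w0.0749 g0.0 j6 -1.23
collar top (array([-2.39,  0.01]), np.float64(0.1282), np.int64(3834)) ((512.137451171875, 327.410400390625), (72.70252227783203, 50.06946563720703), 10.309683799743652)
wing (array([-2.37,  0.09]), np.float64(0.069), np.int64(2568))
```

The collar's top is at 128.2 mm, which is the hub top (92.2 mm) plus its 36 mm height, and it is parallel to the hub. It is fully down, so I'm handing in.

```bash
python3 -c "
from h import *
print(order.close_job())"
```

```text
the job is handed in; nothing more can be done
None
```

I handed the job in at about 55 s; the rotor is keyed over the spindle and the collar is flush on its hub, but the rotor is not fully home: it sits about 2.3° tilted, with its hub about 1.3 mm high, because its -x tip rests on the control panel's ledge inside the bowl, and neither pressing nor reseating changed that.

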